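# Slide the tube carrier home in its dock and press load

### The arm

A 6-joint arm with a two-finger parallel gripper is mounted at the origin on the work surface. World frame = base frame: x ahead of the robot, y to its left, z up, the work surface at z = 0. Lengths are in mm, angles in rad, forces in N, time in s.
With the tool pointing down it reaches from about 350 to 875 mm from the base axis. Payload 4.2 kg.
Tool frame: the origin (TCP) lies midway between the tips of the shut fingers; the grasp point (between the pads) lies 19 mm behind it (arm.tcp_to_grasp is the distance from the TCP to the grasp point, in mm); z points along the fingers, y is the line along which they close (so a half turn about z gives the same grasp; the last joint's range is limited). The gripper opens to 85 mm and grips with 20 to 120 N. Pads are 22 mm wide; open, the fingers measure 114 mm over their backs; the gripper's body (76 mm by 85 mm) begins 54 mm behind the grasp point. The pads swing forward as they close: fully open they stand 13 mm farther back than shut.
Start: joints at [0.259, 0.385, 0.008, 0, -1.194, -0.259], TCP at [624.979, 0.025, 231.312] pointing down, gripper open.
Joint ranges: [-3.14, 3.14], [-1.21, 2.06], [-1.07, 1.41], [-3.16, 2.05], [-2.99, -0.16], [-3.1, 3.1]. Speed limits (rad/s): [2.79, 2.79, 3.14, 3.14, 3.14, 3.14].

### API

Orientations are given as a unit quaternion [x, y, z, w].
In Python, from bench import arm, imaging, job, models gives the robot as it stands.
- The arm moves only by the tool arm_command, never from a script. Its argument "rows" is a list of rows, each an object with "grip": the opening, from 0 (shut) to 1 (fully open); "linear": the shift along the tool's x, y, z in mm, a list of three; "rot": the turn, a rotation vector about the tool's x, y, z in rad, a list of three. In form: [{"grip": grip, "linear": [tx, ty, tz], "rot": [rx, ry, rz]}, ...]. A call has 1 to 10 rows; each row is the pose to reach, as a shift and turn from the pose commanded when the call began, along the tool's axes at that moment; what a row does not reach only later rows make up. A row lasts 1/8 s, in which the tool goes at most 62.5 mm and 10.7 degrees, less where a joint would pass 70% of its speed; a pose out of reach is approached as far as the arm can. A call with a gripper value outside its range is refused whole. The fingers move at their own pace and stop on an object; the grip force is fixed at half the most. Time passes only in rows, so rows that repeat a pose let the fingers close. It gives the time, the measured TCP pose, the force, the opening and the grip force at its end, in the units of the state.
- arm.read_state(): the state, without advancing time (a new reading comes with each control period).
- imaging.get_image(name): name is "scene" or "side" or "wrist"; returns a dict with "frame" (400x640x3 uint8, red, green, blue), "fx", "fy", "cx", "cy" (pixels), "k1" (the pictures are not rectified: a ray, as slopes to the right and down, at radius r is drawn at 1 + k1 r^2 times it, then the intrinsics apply), "extrinsics" (4x4, takes a point from world to camera coordinates); the wrist camera has in their place "T_tool_cam" (4x4, takes a point from camera to tool coordinates, whose origin is the TCP and whose axes are the flange's). Camera axes: x right, y down, z forward; pixel columns grow to the right and rows downward; lengths in mm; the calibration is good to about 2 mm. A picture is of the moment at which its call begins: read the wrist's pose just before it. There is no depth.
- job.job_done(): hands the job in; it is judged then, once.
Trained networks look in a picture, given as the dict that the camera call returned (one of the last four; its "shot" number tells which), for a name from the list of things; names that differ only in an ending like _2 or _b are one class to them, and where a whole thing is asked for, a point or a joint stands for the part that bears it (a point fixed in the world has none). Each returns a list of dicts, best first, with "score" (0 to 1); they miss things now and then, are a little off and sometimes report something else, mostly with a low value. They report only what shows in the picture. A call takes as long as a camera call. They do not tell look-alikes from the thing itself.
- models.spot_in(picture, query): "rect" ([left, top, right, bottom] in pixels, round what is visible of it).
- models.tip_of(picture, query): "pixel" ([column, row] in pixels: a listed point, or the origin of a listed thing).
The state is a dict: "clock": time; "joints": joint angles; "joint_vel": joint speeds; "joint_efforts": joint torques, N m; "position": TCP position; "ee_rot": TCP orientation; "contact_force": force on the tool from outside, world axes, zero at the start; "wrist_torque": the same for the moment, N m; "gripper_width": finger opening in mm; "grasp_force": force on a finger pad.
Only numpy, scipy, OpenCV 4.12 (cv2) and the standard library are available. Lean on these libraries where they do the work, as an engineer would, in place of code of your own. Each camera call takes 0.05 s, during which the arm holds its last target. There are 200 camera calls.

### The job

With the fingertip, push the blue tube carrier board along the rails of its dock, towards the console, until it drops into the locating notches and sits flat. Then press the green button on the console fully down and let go, leaving the carrier home. Only push it: do not lift or tip the carrier, do not press the button before the carrier is home, and leave the bottles and other things around alone.

Things in the scene. Friction and masses are not known exactly. Their poses are not given: they have to be found in the camera images.
- dock: Fixed cream dock, base 140 mm (x) by 380 mm (y) by 12 mm. Origin: centre of its underside on the bench, z up. The carrier slides along the dock's +y on two aluminium rails (tops at z 26 mm) between grey side guides (103 mm apart inside, tops at z 40 mm). The channel is open at its -y end (y -190 mm); a cream console block (y 135 to 185 mm, top at z 62 mm) closes its +y end.
- notch (a point): Where the carrier's origin lies when home: x 0, y 60, z 20 mm in the dock's frame; axes as the dock's. The notches have yellow floors, are 6 mm deep and 18 mm long: at dock y 105 mm in the inner lanes of the rails for the front feet, at y 15 mm in the outer lanes for the rear feet, so the carrier can drop at this one place only.
- carrier: Loose blue board 100 (x) by 120 mm (y, slides to +y), 0.3 to 0.65 kg, with fixed orange rack and capped tubes (y -6 mm and beyond, top 68 mm above origin). Origin: middle of board at the soles of its four feet (14 mm long): 26 mm above the dock's origin while sliding, 20 mm when home. Axes as the dock's within 2 degrees. Starts 90 to 160 mm short of home. Plate 8 to 18 mm above origin.
- push_face (a point): Middle of the carrier's upright trailing (-y) face, a lip 90 mm wide, 8 mm thick and 8 to 30 mm above the soles; this point is 60 mm behind the carrier's origin, 15 mm above it. Axes as the carrier's. A fingertip pushes here towards +y; sliding takes 1 to 6 N, and once dropped the carrier stops dead with 2 mm play each way.
- load_button (a joint): Travel of the green button, m: 0 up, 0.006 fully down; a spring returns it. Fully down takes about 5 N; it counts as pressed from 0.004.
- load_button_top (a point): Centre of the top of the green round button (24 mm across, standing 10 mm out of a black collar 40 mm across) on the console, at dock x 0, y 160, z 84 mm when up; it is pressed straight down.
- reagent_bottle: Bystander: amber bottle with a blue cap, 44 mm across, 95 mm tall, standing beside the dock on its +x side. Origin: centre of its underside. To be left alone.
- sample_jar: Bystander: small white jar with a red lid, 48 mm across, 55 mm tall, standing beside the dock on its +x side. Origin: centre of its underside. To be left alone.
- buffer_bottle: Bystander: white bottle, 60 mm across, 130 mm tall, on the left of the bench. Origin: centre of its underside. To be left alone.
- beaker: Bystander: open glass beaker, 70 mm across, 85 mm tall, on the left of the bench. Origin: centre of its underside. To be left alone.
- bucket: Bystander: black centrifuge bucket, 72 mm across, 74 mm tall, on the right of the bench. Origin: centre of its underside. To be left alone.
- tip_box: Bystander: yellow closed box, 85 x 120 x 60 mm tall, on the right of the bench. Origin: centre of its underside. To be left alone.
- spatula: Bystander: spatula with a black handle, 160 mm long, lying on the left of the bench near the robot. Origin: about the middle of its length, at its underside. To be left alone.
Things that resemble listed ones, but are neither listed nor needed, are in the scene too. What is shaped like the carrier but purple is not meant.

How it is judged:
By the outcome, as a careful person would: the job done as asked, in the order asked, and still so for the second after the job is handed in, with the robot touching nothing.
It also fails if it takes over 51 s, if anything falls off the work surface, if the arm or the gripper's body presses on something with over 40 N, if the wrist force passes 120 N, or if a joint passes its speed limit or range.

## Working session

There is one attempt and no reset: what is moved stays moved. The work goes in short steps, Python scripts to look and compute and a tool call to move; the robot and the scene stay as the last step left them, time stands still between calls to the robot, and variables do not carry over. Pictures are saved under pics/ and viewed, at most 13 in all, crops included, and the job is handed in when it is done.

Besides the shell and the picture viewer there is one more tool, called after "Call:" by a JSON object that holds its "api" and its "payload", one argument or row to a line. arm_command: Moves the arm, as the interface text tells. Its arguments: {"type":"object","properties":{"rows":{"type":"array"}},"required":["rows"]}

```bash
mkdir -p pics
cat > h.py <<'E'
import numpy as np, cv2
from scipy.spatial.transform import Rotation as R
from bench import arm, imaging, job, models
def cam(p, st=None):
    K=np.array([[p['fx'],0,p['cx']],[0,p['fy'],p['cy']],[0,0,1.]]); D=np.array([p['k1'],0,0,0,0.])
    if 'extrinsics' in p: E=np.array(p['extrinsics'])
    else:
        T=np.eye(4); T[:3,:3]=R.from_quat(st['ee_rot']).as_matrix(); T[:3,3]=st['position']
        E=np.linalg.inv(T@np.array(p['T_tool_cam']))
    return K,D,E
def back(c,px,z):
    K,D,E=c; u=cv2.undistortPoints(np.array([[px]],float),K,D)[0,0]
    Rm=E[:3,:3]; o=-Rm.T@E[:3,3]; d=Rm.T@np.array([u[0],u[1],1]); return o+d*(z-o[2])/d[2]
def proj(c,X):
    K,D,E=c; return cv2.projectPoints(np.array(X,float).reshape(-1,3),cv2.Rodrigues(E[:3,:3])[0],E[:3,3],K,D)[0].reshape(-1,2)
def save(p,n): cv2.imwrite('pics/'+n+'.png',p['frame'][:,:,::-1])
E
python3 - <<'E'
from h import *
np.set_printoptions(precision=1,suppress=True)
st=arm.read_state(); print(st['ee_rot'],st['position'],st['gripper_width'])
ims=[]
Z=dict(load_button_top=84,push_face=41,carrier=26,notch=20,dock=0,reagent_bottle=0,sample_jar=0)
for n in('scene','side','wrist'):
    st=arm.read_state();p=imaging.get_image(n);c=cam(p,st);save(p,n+'0');ims.append(p['frame'][:,:,::-1])
    for q,z in Z.items():
        for r in models.tip_of(p,q)[:3]: print(n,q,round(r['score'],2),np.array(r['pixel']),back(c,r['pixel'],z))
E
```

```text
[-0.7  0.7  0.  -0. ] [624.4   0.  230.2] 85.31974841395345
scene push_face 0.64 [320.6 248.8] [586.3 -99.5  41. ]
scene push_face 0.56 [194.3 237.8] [ 324.9 -333.5   41. ]
scene carrier 0.9 [206.8 226.1] [ 308.9 -284.3   26. ]
scene carrier 0.83 [334.3 230.7] [566.4 -27.5  26. ]
scene carrier 0.31 [351.5 198.6] [524.   85.2  26. ]
scene notch 0.67 [350.6 198.1] [518.5  87.6  20. ]
scene dock 0.63 [343.6 217.2] [543.6  34.7   0. ]
scene dock 0.34 [393.6 214.8] [639.1 149.9   0. ]
scene reagent_bottle 0.8 [392.1 215.1] [636.8 145.8   0. ]
scene sample_jar 0.89 [376.1 252.8] [687.8  20.2   0. ]
scene sample_jar 0.74 [325.4 247.6] [578.9 -73.2   0. ]
scene sample_jar 0.48 [331.3 230.1] [549.9 -22.    0. ]
side load_button_top 0.58 [330.2 239.2] [482.9 180.2  84. ]
side load_button_top 0.26 [295.6 157.9] [ 589.1 -276.1   84. ]
side push_face 0.91 [293.9 195.9] [ 585.9 -104.4   41. ]
side push_face 0.73 [381.4 165.3] [ 312.6 -300.7   41. ]
side carrier 0.79 [385.5 178.6] [ 306.5 -233.7   26. ]
side carrier 0.69 [297.3 212. ] [573.1 -39.   26. ]
side carrier 0.69 [254.7 358. ] [621.7 470.   26. ]
side notch 0.83 [317.2 236.2] [516.2  72.8  20. ]
side notch 0.48 [256. 231.] [677.3  44.4  20. ]
side dock 0.76 [309.4 233.1] [538.4  28.    0. ]
side reagent_bottle 0.8 [265.  260.7] [643.2 146.5   0. ]
side sample_jar 0.61 [255.4 232.1] [684.4  19.3   0. ]
wrist push_face 0.72 [357.4  90.6] [588.4 -90.1  41. ]
wrist carrier 0.91 [372.5 143.9] [567.7 -34.7  26. ]
wrist notch 0.72 [404.6 245.9] [518.9  94.1  20. ]
wrist dock 0.8 [388.3 196.2] [539.7  34.5   0. ]
wrist reagent_bottle 0.38 [371.7 143.1] [564.3 -31.9   0. ]
wrist sample_jar 0.91 [267.7 186.7] [691.3  22.2   0. ]
```

View pics/scene0.png

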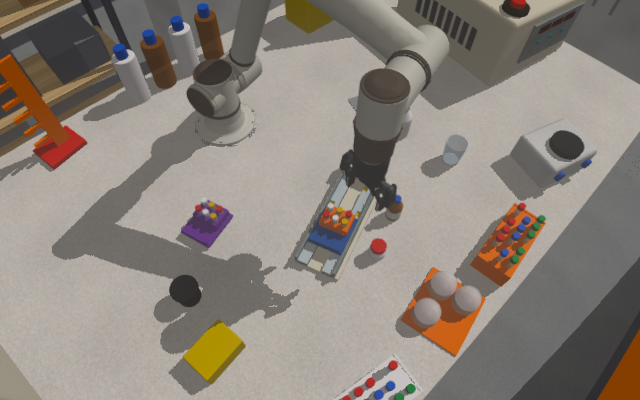

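View pics/side0.png

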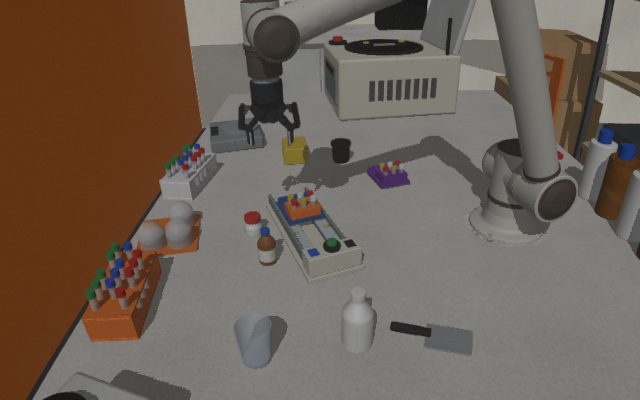

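The scene camera shows the dock near (340,215), with the blue carrier at about (333,228) and the purple decoy at (207,225). The side camera shows the green button at (331,243). Next I fit the dock pose from the good detections.

```bash
cat > fit.py <<'E'
from h import *
from scipy.optimize import least_squares
np.set_printoptions(precision=2,suppress=True)
LOC=dict(load_button_top=(0,160,84),notch=(0,60,20),dock=(0,0,0),push_face=(0,-60,41),carrier=(0,0,26))
def world(v,q):
    x,y,t,s=v; l=np.array(LOC[q],float)
    if q in('push_face','carrier'): l[1]+=60-s
    c,n=np.cos(t),np.sin(t); return np.array([x+c*l[0]-n*l[1],y+n*l[0]+c*l[1],l[2]])
def fit(names,v0=(540,32,.37,130)):
    obs=[]
    for n in names:
        st=arm.read_state();p=imaging.get_image(n);c=cam(p,st)
        for q in LOC:
            best=[(np.linalg.norm(proj(c,world(v0,q))[0]-r['pixel']),r['pixel']) for r in models.tip_of(p,q) if r['score']>.4]
            if best and min(best)[0]<25: obs.append((n,c,q,np.array(min(best)[1])))
    f=lambda v:np.concatenate([(proj(c,world(v,q))[0]-px)/1 for n,c,q,px in obs])
    s=least_squares(f,v0,loss='soft_l1',x_scale=[10,10,.1,10]); v=s.x
    for n,c,q,px in obs: print(n,q,px,proj(c,world(v,q))[0]-px)
    print('dock x,y,yaw,short',v); return v
E
python3 - <<'E'
from fit import *
v=fit(['scene','side','wrist'])
for q in LOC: print(q,world(v,q))
E
```

```text
scene notch [351.6 200.1] [ 0.02 -2.27]
scene dock [343.6 217.6] [-0.8  -0.92]
scene push_face [322.1 245.7] [0.99 1.27]
scene carrier [331.7 230.6] [0.73 1.53]
side load_button_top [327.9 238.1] [1.28 2.14]
side notch [313.8 239.1] [1.82 1.08]
side dock [309.3 235. ] [-0.84 -0.58]
side push_face [292.9 198.2] [0.33 0.01]
side carrier [300.4 212.4] [-0.65  0.39]
wrist notch [405.8 243.4] [-1.7  -0.02]
wrist dock [387.3 197.7] [ 0.24 -1.69]
wrist push_face [356.   90.9] [ 2.85 -1.02]
wrist carrier [374.7 141. ] [-0.8   3.08]
dock x,y,yaw,short [540.71  34.23   0.35 133.29]
load_button_top [485.23 184.3   84.  ]
notch [519.9  90.5  20. ]
dock [540.71  34.23   0.  ]
push_face [586.94 -90.79  41.  ]
carrier [566.13 -34.52  26.  ]
```

View pics/wrist0.png

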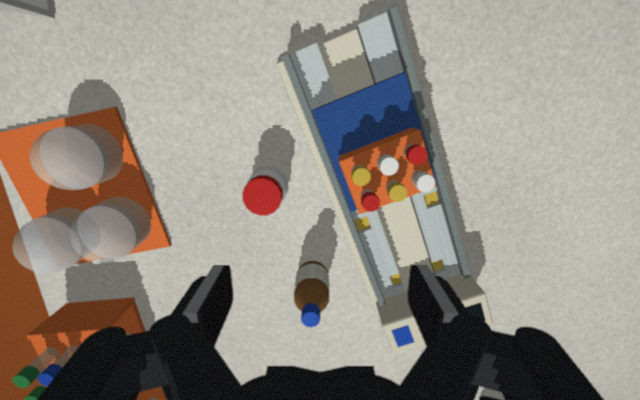

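The wrist picture shows the blue board's lip edge at about (358,90) and the channel's open end at the top. The bottle and jar stand on the left (+x) side. I'll shut the gripper and go above the open end, aligned with the dock.

Call:
{"api": "arm_command", "payload": {
  "rows": [
    {"grip": 0,"linear": [18,3,0],"rot": [0,0,-0.05]},
    {"grip": 0,"linear": [36,7,0],"rot": [0,0,-0.1]},
    {"grip": 0,"linear": [56,11,0],"rot": [0,0,-0.16]},
    {"grip": 0,"linear": [76,15,0],"rot": [0,0,-0.22]},
    {"grip": 0,"linear": [96,18,20],"rot": [0,0,-0.28]},
    {"grip": 0,"linear": [114,22,40],"rot": [0,0,-0.33]},
    {"grip": 0,"linear": [128,24,60],"rot": [0,0,-0.35]},
    {"grip": 0,"linear": [128,24,80],"rot": [0,0,-0.35]},
    {"grip": 0,"linear": [128,24,90],"rot": [0,0,-0.35]},
    {"grip": 0,"linear": [128,24,90],"rot": [0,0,-0.35]}
  ]
}}

```text
clock: 3.35
position: [600.8, -127.9, 140.8]
ee_rot: [0.819, -0.573, -0.0, 0.0]
contact_force: [-0.6, 0.2, 1.2]
gripper_width: -0.1
grasp_force: 0.0
```

Run:
```python
from fit import *
st=arm.read_state(); print(st['position'],R.from_quat(st['ee_rot']).as_matrix(),st['gripper_width'],st['clock'])
p=imaging.get_image('wrist');save(p,'wrist1')
v=fit(['scene','side','wrist'],(540.7,34.2,.35,133.3))
for q in LOC: print(q,world(v,q))
```

```text
[ 600.77 -127.88  140.81] [[ 0.34 -0.94 -0.  ]
 [-0.94 -0.34 -0.  ]
 [-0.    0.   -1.  ]] -0.09174357534241824 3.35
scene notch [348.4 198.2] [2.43 0.27]
scene dock [342.5 217.9] [-0.32 -0.47]
scene push_face [321.9 245.5] [1.01 2.33]
scene carrier [330.9 231.5] [1.18 1.36]
side load_button_top [329.3 241. ] [ 0.27 -1.69]
side notch [315.6 238.7] [0.05 0.73]
side dock [307.7 235.3] [ 0.6  -1.53]
side push_face [291.7 197.3] [1.05 0.56]
side carrier [301.6 211.8] [-2.17  0.56]
wrist push_face [320.  245.3] [0.64 0.13]
dock x,y,yaw,short [541.25  31.08   0.36 132.68]
load_button_top [484.31 180.6   84.  ]
notch [519.9   87.15  20.  ]
dock [541.25  31.08   0.  ]
push_face [588.48 -92.91  41.  ]
carrier [567.12 -36.84  26.  ]
```

View pics/wrist1.png

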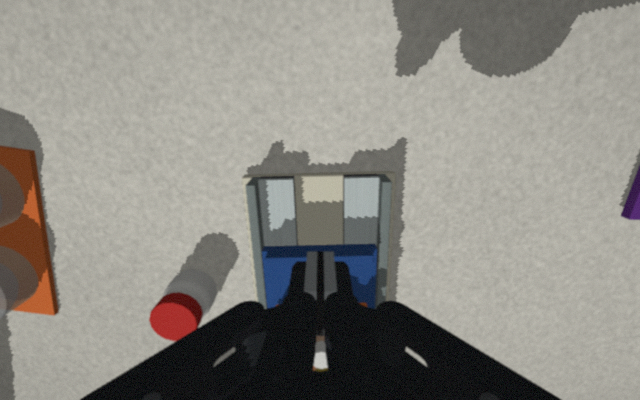

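The wrist view shows the channel centred at column 320 and aligned with the tool. The lip's trailing edge is at row 245, clear of the fingertips. Descending behind it.

Call:
{"api": "arm_command", "payload": {
  "rows": [
    {"grip": 0,"linear": [0,0,20],"rot": [0,0,0]},
    {"grip": 0,"linear": [0,0,40],"rot": [0,0,0]},
    {"grip": 0,"linear": [0,0,60],"rot": [0,0,0]},
    {"grip": 0,"linear": [0,0,80],"rot": [0,0,0]},
    {"grip": 0,"linear": [0,0,94],"rot": [0,0,0]},
    {"grip": 0,"linear": [0,0,103],"rot": [0,0,0]},
    {"grip": 0,"linear": [0,0,103],"rot": [0,0,0]},
    {"grip": 0,"linear": [-5,0,103],"rot": [0,0,0]},
    {"grip": 0,"linear": [-10,0,103],"rot": [0,0,0]},
    {"grip": 0,"linear": [-15,0,103],"rot": [0,0,0]}
  ]
}}

```text
clock: 5.55
position: [595.9, -113.4, 38.9]
ee_rot: [0.819, -0.573, 0.0, -0.0]
contact_force: [-0.0, 0.0, -0.3]
gripper_width: 0.1
grasp_force: 0.0
```

Call:
{"api": "arm_command", "payload": {
  "rows": [
    {"grip": 0,"linear": [-3,0,0],"rot": [0,0,0]},
    {"grip": 0,"linear": [-6,0,0],"rot": [0,0,0]},
    {"grip": 0,"linear": [-9,0,0],"rot": [0,0,0]},
    {"grip": 0,"linear": [-12,0,0],"rot": [0,0,0]},
    {"grip": 0,"linear": [-15,0,0],"rot": [0,0,0]},
    {"grip": 0,"linear": [-18,0,0],"rot": [0,0,0]},
    {"grip": 0,"linear": [-21,0,0],"rot": [0,0,0]}
  ]
}}

```text
clock: 6.42
position: [588.7, -94.3, 38.3]
ee_rot: [0.819, -0.573, 0.0, 0.0]
contact_force: [1.1, -3.2, -1.5]
gripper_width: 0.0
grasp_force: 1.5
```

Run:
```python
from fit import *
st=arm.read_state(); print(st['position'],st['contact_force'],st['wrist_torque'],st['clock'])
p=imaging.get_image('wrist');save(p,'wrist2')
v=fit(['scene','side'],(541,32.5,.355,122))
```

```text
[588.7  -94.33  38.3 ] [ 1.06 -3.15 -1.5 ] [-0.84 -0.28  0.06] 6.425
scene notch [352.  195.8] [-1.18  2.11]
scene dock [341.3 217. ] [ 0.98 -0.11]
scene push_face [323.4 241.8] [0.86 3.73]
scene carrier [333.4 232.8] [-0.17 -2.17]
side load_button_top [330.4 237.9] [0.06 1.69]
side notch [316.5 239.1] [-0.29  0.63]
side dock [306.9 237.3] [ 1.79 -3.22]
side push_face [290.4 198.3] [3.06 0.82]
side carrier [301.5 216.1] [-1.17 -2.38]
dock x,y,yaw,short [540.16  32.6    0.37 126.62]
```

Contact is made with a 3.3 N sliding force. Now a steady push.

Call:
{"api": "arm_command", "payload": {
  "rows": [
    {"grip": 0,"linear": [-4,0,0],"rot": [0,0,0]},
    {"grip": 0,"linear": [-8,0,0],"rot": [0,0,0]},
    {"grip": 0,"linear": [-12,0,0],"rot": [0,0,0]},
    {"grip": 0,"linear": [-16,0,0],"rot": [0,0,0]},
    {"grip": 0,"linear": [-20,0,0],"rot": [0,0,0]},
    {"grip": 0,"linear": [-24,0,0],"rot": [0,0,0]},
    {"grip": 0,"linear": [-28,0,0],"rot": [0,0,0]},
    {"grip": 0,"linear": [-32,0,0],"rot": [0,0,0]},
    {"grip": 0,"linear": [-36,0,0],"rot": [0,0,0]},
    {"grip": 0,"linear": [-40,0,0],"rot": [0,0,0]}
  ]
}}

```text
clock: 8.32
position: [574.7, -56.4, 38.3]
ee_rot: [0.819, -0.573, -0.0, 0.0]
contact_force: [0.1, -3.0, -1.2]
gripper_width: -0.2
grasp_force: 1.7
```

Call:
{"api": "arm_command", "payload": {
  "rows": [
    {"grip": 0,"linear": [-4,0,0],"rot": [0,0,0]},
    {"grip": 0,"linear": [-8,0,0],"rot": [0,0,0]},
    {"grip": 0,"linear": [-12,0,0],"rot": [0,0,0]},
    {"grip": 0,"linear": [-16,0,0],"rot": [0,0,0]},
    {"grip": 0,"linear": [-20,0,0],"rot": [0,0,0]},
    {"grip": 0,"linear": [-24,0,0],"rot": [0,0,0]},
    {"grip": 0,"linear": [-28,0,0],"rot": [0,0,0]},
    {"grip": 0,"linear": [-32,0,0],"rot": [0,0,0]},
    {"grip": 0,"linear": [-36,0,0],"rot": [0,0,0]},
    {"grip": 0,"linear": [-40,0,0],"rot": [0,0,0]}
  ]
}}

```text
clock: 9.57
position: [560.2, -19.5, 38.3]
ee_rot: [0.819, -0.573, -0.001, 0.001]
contact_force: [-0.8, -5.8, 0.8]
gripper_width: -0.0
grasp_force: 2.9
```

Run:
```python
from fit import *
st=arm.read_state(); print(st['position'],st['contact_force'],st['wrist_torque'],st['clock'])
p=imaging.get_image('wrist');save(p,'wrist3')
v=fit(['scene','side','wrist'],(540.5,32.5,.36,42))
t=.36
w=world(v,'notch');d=np.array([-np.sin(t),np.cos(t)]); print('TCP behind home-face along y', (w[:2]-d*60-st['position'][:2])@d,(w[:2]-st['position'][:2])@[np.cos(t),np.sin(t)])
p=imaging.get_image('side');f=p['frame'][140:300,220:400,::-1];cv2.imwrite('pics/s3.png',np.hstack([cv2.resize(f,(720,640))[:600]]))
```

```text
[560.21 -19.47  38.27] [-0.81 -5.83  0.79] [-1.87  0.25  0.02] 9.575
scene load_button_top [368.5 159.5] [-1.    2.27]
scene notch [351.5 199.6] [ 0.1  -1.16]
scene dock [342.1 218.7] [ 0.38 -1.5 ]
scene carrier [347.5 208. ] [-2.57  1.33]
side load_button_top [327.7 240.1] [ 0.16 -0.1 ]
side notch [317. 237.] [-1.96  2.83]
side dock [309.  236.5] [-0.74 -2.48]
side push_face [301.4 210.5] [1.05 1.77]
side carrier [307.4 228. ] [1.94 0.31]
wrist carrier [323.9 352.3] [-0.24 -0.04]
dock x,y,yaw,short [541.31  32.3    0.34  47.04]
TCP behind home-face along y 55.10394468941466 1.8505443482245674
```

View pics/s3.png

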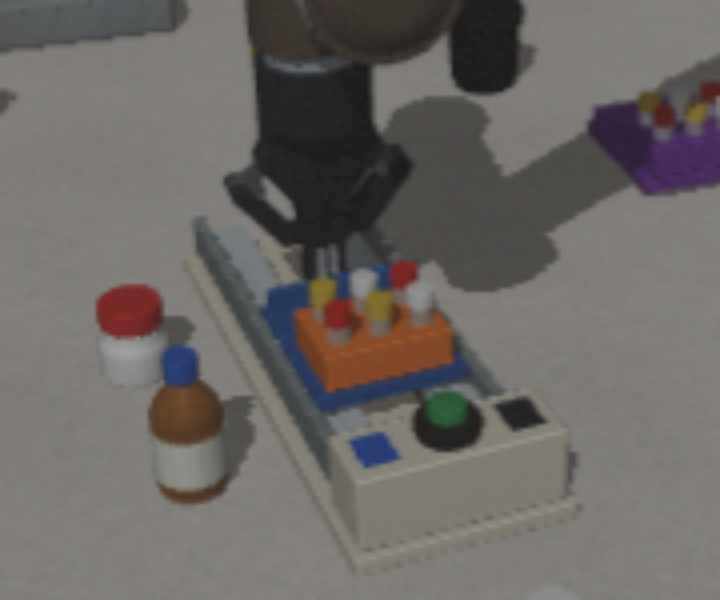

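The side view shows the carrier between the guides, with the fingertip behind the lip and about 45 mm left to go. I'll continue, then go slowly.

Call:
{"api": "arm_command", "payload": {
  "rows": [
    {"grip": 0,"linear": [-3,0,0],"rot": [0,0,0]},
    {"grip": 0,"linear": [-6,0,0],"rot": [0,0,0]},
    {"grip": 0,"linear": [-9,0,0],"rot": [0,0,0]},
    {"grip": 0,"linear": [-12,0,0],"rot": [0,0,0]},
    {"grip": 0,"linear": [-15,0,0],"rot": [0,0,0]},
    {"grip": 0,"linear": [-18,0,0],"rot": [0,0,0]},
    {"grip": 0,"linear": [-21,0,0],"rot": [0,0,0]},
    {"grip": 0,"linear": [-24,0,0],"rot": [0,0,0]},
    {"grip": 0,"linear": [-27,0,0],"rot": [0,0,0]},
    {"grip": 0,"linear": [-30,0,0],"rot": [0,0,0]}
  ]
}}

```text
clock: 11.82
position: [550.4, 9.0, 38.3]
ee_rot: [0.819, -0.573, -0.0, 0.001]
contact_force: [0.7, -6.4, 1.8]
gripper_width: 0.0
grasp_force: 2.7
```

Call:
{"api": "arm_command", "payload": {
  "rows": [
    {"grip": 0,"linear": [-1.5,0,0],"rot": [0,0,0]},
    {"grip": 0,"linear": [-3,0,0],"rot": [0,0,0]},
    {"grip": 0,"linear": [-4.5,0,0],"rot": [0,0,0]},
    {"grip": 0,"linear": [-6,0,0],"rot": [0,0,0]}
  ]
}}

```text
clock: 12.32
position: [548.3, 14.4, 38.3]
ee_rot: [0.819, -0.573, -0.0, 0.001]
contact_force: [-0.2, -6.3, 1.4]
gripper_width: -0.2
grasp_force: 2.8
```

Run:
```python
from fit import *
st=arm.read_state(); print(st['position'],st['contact_force'],st['clock'])
v=fit(['scene','side','wrist'],(540.8,32.5,.355,8))
```

```text
[548.27  14.44  38.31] [-0.23 -6.3   1.43] 12.325
scene dock [343.5 219. ] [-2.22 -1.74]
scene push_face [342.3 211.6] [-1.21  0.26]
scene carrier [353.8 198.3] [-4.22  0.74]
side load_button_top [330.8 242.5] [-1.77 -3.25]
side dock [309.4 234.2] [-0.25 -0.77]
side carrier [313.7 233.9] [1.43 1.95]
wrist dock [327.7 260.5] [-1.12  0.3 ]
wrist carrier [325.8 355.8] [0.26 0.16]
dock x,y,yaw,short [539.04  29.56   0.34   6.58]
```

Call:
{"api": "arm_command", "payload": {
  "rows": [
    {"grip": 0,"linear": [-1,0,0],"rot": [0,0,0]},
    {"grip": 0,"linear": [-2,0,0],"rot": [0,0,0]},
    {"grip": 0,"linear": [-3,0,0],"rot": [0,0,0]},
    {"grip": 0,"linear": [-4,0,0],"rot": [0,0,0]}
  ]
}}

```text
clock: 13.72
position: [546.9, 18.0, 38.3]
ee_rot: [0.819, -0.573, -0.0, 0.001]
contact_force: [-0.4, -7.0, 1.2]
gripper_width: 0.2
grasp_force: 3.1
```

Call:
{"api": "arm_command", "payload": {
  "rows": [
    {"grip": 0,"linear": [-1,0,0],"rot": [0,0,0]},
    {"grip": 0,"linear": [-2,0,0],"rot": [0,0,0]},
    {"grip": 0,"linear": [-3,0,0],"rot": [0,0,0]}
  ]
}}

```text
clock: 14.1
position: [545.8, 20.9, 38.2]
ee_rot: [0.819, -0.573, -0.0, 0.001]
contact_force: [0.3, -5.8, 1.7]
gripper_width: 0.0
grasp_force: 2.7
```

Call:
{"api": "arm_command", "payload": {
  "rows": [
    {"grip": 0,"linear": [-1,0,0],"rot": [0,0,0]},
    {"grip": 0,"linear": [-2,0,0],"rot": [0,0,0]},
    {"grip": 0,"linear": [-3,0,0],"rot": [0,0,0]}
  ]
}}

```text
clock: 14.48
position: [545.2, 24.2, 38.2]
ee_rot: [0.819, -0.573, -0.0, 0.0]
contact_force: [0.5, -4.7, 0.6]
gripper_width: 0.0
grasp_force: 2.3
```

Call:
{"api": "arm_command", "payload": {
  "rows": [
    {"grip": 0,"linear": [-1,0,0],"rot": [0,0,0]},
    {"grip": 0,"linear": [-2,0,0],"rot": [0,0,0]}
  ]
}}

```text
clock: 14.72
position: [544.7, 25.6, 38.2]
ee_rot: [0.82, -0.573, 0.0, 0.0]
contact_force: [2.4, -9.9, -1.7]
gripper_width: -0.3
grasp_force: 5.2
```

The force has jumped to 10 N, so the carrier may have dropped. Checking by eye.

Run:
```python
from h import *
st=arm.read_state(); print(st['position'],st['contact_force'],st['clock'])
p=imaging.get_image('side');a=cv2.resize(p['frame'][175:285,240:380,::-1],(700,550),interpolation=cv2.INTER_CUBIC)
cv2.imwrite('pics/s4.png',a)
```

```text
[544.69830228  25.55434536  38.23869798] [ 2.43282445 -9.90981797 -1.70077062] 14.725
```

View pics/s4.png

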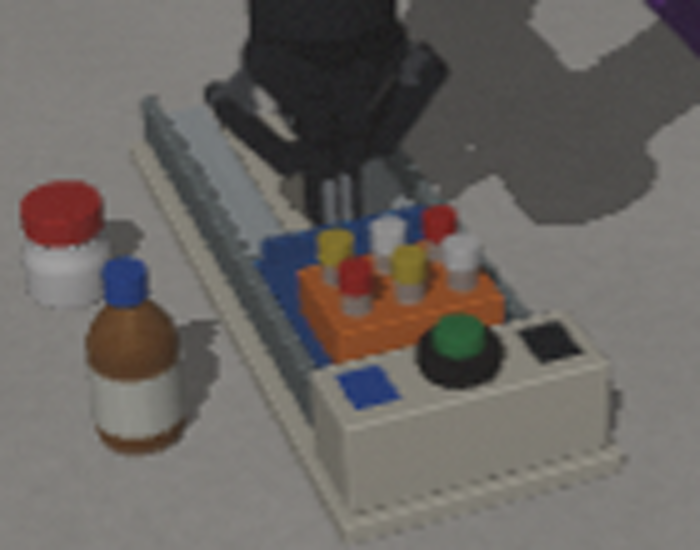

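The carrier is close to the console and looks low between the guides. I'll confirm with a small further push.

Call:
{"api": "arm_command", "payload": {
  "rows": [
    {"grip": 0,"linear": [-1,0,0],"rot": [0,0,0]},
    {"grip": 0,"linear": [-1,0,0],"rot": [0,0,0]}
  ]
}}

```text
clock: 15.02
position: [544.7, 25.6, 38.3]
ee_rot: [0.819, -0.573, 0.0, 0.001]
contact_force: [2.5, -11.2, -0.9]
gripper_width: -0.4
grasp_force: 5.9
```

It has stopped dead. Backing off and rising to inspect.

Call:
{"api": "arm_command", "payload": {
  "rows": [
    {"grip": 0,"linear": [5,0,0],"rot": [0,0,0]},
    {"grip": 0,"linear": [12,0,0],"rot": [0,0,0]},
    {"grip": 0,"linear": [24,0,0],"rot": [0,0,0]},
    {"grip": 0,"linear": [30,0,-5],"rot": [0,0,0]},
    {"grip": 0,"linear": [30,0,-30],"rot": [0,0,0]},
    {"grip": 0,"linear": [30,0,-60],"rot": [0,0,0]},
    {"grip": 0,"linear": [30,0,-90],"rot": [0,0,0]},
    {"grip": 0,"linear": [30,0,-120],"rot": [0,0,0]},
    {"grip": 0,"linear": [30,0,-140],"rot": [0,0,0]},
    {"grip": 0,"linear": [30,0,-140],"rot": [0,0,0]}
  ]
}}

```text
clock: 16.27
position: [555.8, -1.1, 180.3]
ee_rot: [0.819, -0.573, 0.001, -0.002]
contact_force: [-0.1, -0.1, -0.6]
gripper_width: -0.1
grasp_force: 0.0
```

Run:
```python
from fit import *
st=arm.read_state(); print(st['position'],st['contact_force'],st['clock'])
p=imaging.get_image('wrist');c=cam(p,st);save(p,'wrist5')
s=imaging.get_image('side');cs=cam(s)
v=fit(['scene','side','wrist'],(540.8,32.5,.355,0)); print(world(v,'load_button_top'))
vv=(541,32,.352,0); n=world(vv,'notch'); ct,sn=np.cos(vv[2]),np.sin(vv[2])
# overlay predicted lip rear-top edge and plate outline: green home, red sliding height
for pic,cc,nm,crop in((s,cs,'s5',(185,265,270,360)),(p,c,'w5',None)):
    a=pic['frame'][:,:,::-1].copy(); k=5 if crop else 1
    if crop: a=cv2.resize(a[crop[0]:crop[1],crop[2]:crop[3]],None,fx=5,fy=5,interpolation=cv2.INTER_CUBIC)
    o=np.array([crop[2],crop[0]]) if crop else np.zeros(2)
    for z0,col in((20,(0,255,0)),(26,(0,0,255))):
        for L in([(-45,-60,30),(45,-60,30)],[(-50,60,18),(50,60,18)],[(-50,-50,18),(-50,60,18)],[(50,-50,18),(50,60,18)]):
            q=proj(cc,[[n[0]+ct*x-sn*y,n[1]+sn*x+ct*y,z0+z] for x,y,z in L]); q=((q-o+.5)*k).astype(int)
            cv2.line(a,tuple(map(int,q[0])),tuple(map(int,q[1])),col,1)
    cv2.imwrite('pics/%s.png'%nm,a)
a=cv2.imread('pics/s5.png');b=cv2.imread('pics/w5.png')
cv2.imwrite('pics/both5.png',cv2.resize(b,(800,500))); print(a.shape)
```

```text
[555.75  -1.09 180.29] [-0.09 -0.06 -0.57] 16.275
scene load_button_top [364.4 159.2] [0.69 1.27]
scene notch [351.5 200.8] [-0.77 -3.11]
scene dock [340.3 217.3] [ 2.22 -0.5 ]
scene push_face [341.3 211.7] [ 1.85 -1.65]
scene carrier [352.  197.7] [-1.31 -0.72]
side dock [309.4 235.8] [-0.82 -1.57]
side push_face [305.  223.2] [ 2.76 -2.33]
side carrier [316.1 239.4] [ 0.1  -1.87]
wrist dock [323.2 213.5] [-1.01 -0.02]
wrist push_face [322.1 227.2] [ 0.32 -0.21]
dock x,y,yaw,short [540.42  33.33   0.39   1.5 ]
[480.   181.48  84.  ]
(400, 450, 3)
```

View pics/s5.png

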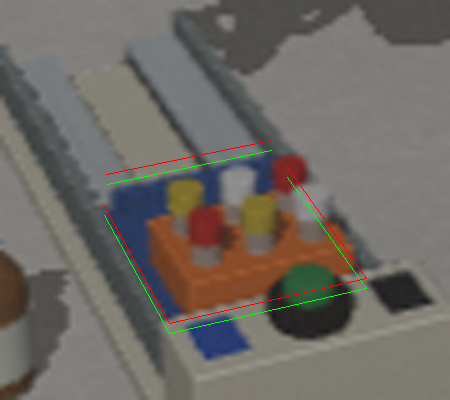

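View pics/both5.png

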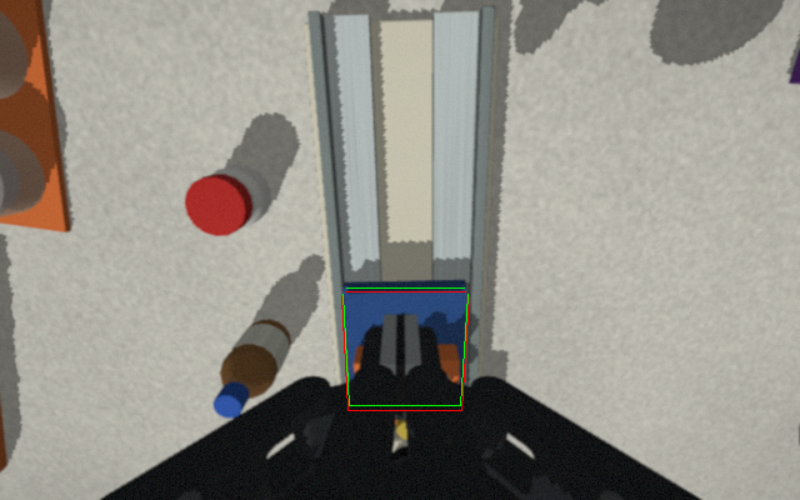

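In both views the lip sits at or near the home outline and low. I'll go past the console at height, so the wrist camera sees both button and carrier.

Call:
{"api": "arm_command", "payload": {
  "rows": [
    {"grip": 0,"linear": [-20,0,0],"rot": [0,0,0]},
    {"grip": 0,"linear": [-50,1,0],"rot": [0,0,0]},
    {"grip": 0,"linear": [-82,2,0],"rot": [0,0,0]},
    {"grip": 0,"linear": [-114,3,0],"rot": [0,0,0]},
    {"grip": 0,"linear": [-146,3,0],"rot": [0,0,0]},
    {"grip": 0,"linear": [-178,3,0],"rot": [0,0,0]},
    {"grip": 0,"linear": [-210,3,0],"rot": [0,0,0]},
    {"grip": 0,"linear": [-240,3,0],"rot": [0,0,0]},
    {"grip": 0,"linear": [-256,3,0],"rot": [0,0,0]},
    {"grip": 0,"linear": [-256,3,0],"rot": [0,0,0]}
  ]
}}

```text
clock: 18.52
position: [463.9, 238.8, 178.3]
ee_rot: [0.82, -0.573, 0.0, 0.0]
contact_force: [-0.6, 0.4, -0.1]
gripper_width: 0.1
grasp_force: 0.0
```

Run:
```python
from fit import *
st=arm.read_state(); print(st['position'],st['clock'])
p=imaging.get_image('wrist');c=cam(p,st);save(p,'wrist6')
for q,z in(('load_button_top',84),('push_face',35),('carrier',20)):
    for r in models.tip_of(p,q)[:2]: print(q,r['score'],r['pixel'],back(c,r['pixel'],z))
# green blob
h=cv2.cvtColor(p['frame'],cv2.COLOR_RGB2HSV); m=cv2.inRange(h,(45,90,30),(90,255,255))
n,l,s,ce=cv2.connectedComponentsWithStats(m); i=1+np.argmax(s[1:,4]); print(s[i],ce[i],back(c,ce[i],83))
cv2.imwrite('pics/w6.png',cv2.resize(p['frame'][:,:,::-1],(800,500)))
```

```text
[463.91 238.82 178.32] 18.525
load_button_top 0.8 [326.6, 131.5] [480.82 181.05  84.  ]
carrier 0.79 [321.5, 3.1] [518.4   89.45  20.  ]
[310 114  33  34 851] [325.85 130.99] [481.43 180.99  83.  ]
```

View pics/w6.png

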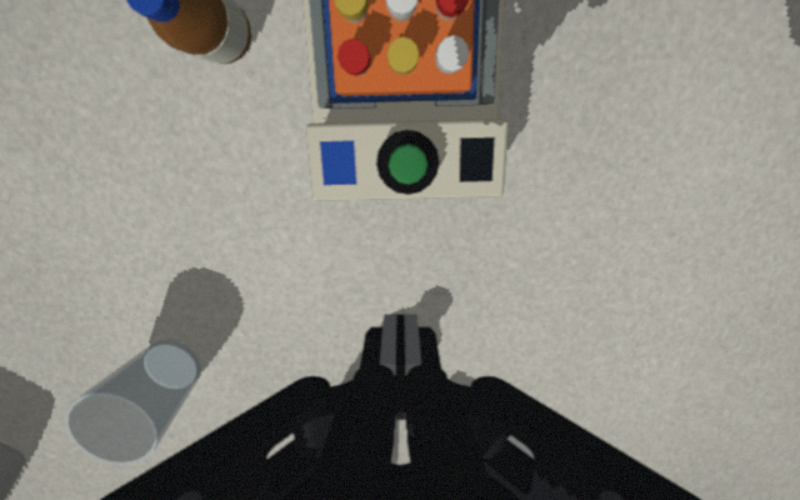

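The view shows the button centred at (326,131) in the original pixels, with the carrier's front edge tight against the console gap. I'll check the carrier's drop numerically from the console's geometry.

Run:
```python
from fit import *
st=arm.read_state();p=imaging.get_image('wrist');c=cam(p,st)
cor=[back(c,(x/1.25,y/1.25),62) for x,y in((308,125),(506,121),(315,199),(502,194))]
for q in cor: print(q)
u=(cor[1]-cor[0])+(cor[3]-cor[2]); t=np.arctan2(-u[1],-u[0]); print('yaw',t)
b=np.array([481.2,181.0]); d=np.array([-np.sin(t),np.cos(t)]); ex=np.array([np.cos(t),np.sin(t)])
D=b-160*d; print('dock',D)
loc=lambda P:np.array([(P[:2]-D)@ex,(P[:2]-D)@d])
for q in cor: print('cons',loc(q))
W=lambda x,y,z:[*(D+ex*x+d*y),z]
for z in(38,44): print('front edge px @z',z,proj(c,[W(-50,120,z),W(50,120,z),W(0,120,z)]).tolist())
print('guides ends z40',proj(c,[W(-51.5,135,40),W(51.5,135,40)]).tolist())
# tube cap tops z 88/94 & centre column profile
f=p['frame']
for x in(290,320,350): print(x,[tuple(int(k) for k in f[r,x]) for r in range(70,102,2)])
for r in(74,78): print(r,[(x,tuple(int(k) for k in f[r,x])) for x in list(range(252,272,2))+list(range(376,398,2))])
cv2.imwrite('pics/w7.png',cv2.resize(f[40:120,235:415,::-1],None,fx=4.4,fy=4.4,interpolation=cv2.INTER_CUBIC))
```

```text
[547.87 180.43  62.  ]
[431.32 135.39  62.  ]
[530.69 224.37  62.  ]
[414.18 178.31  62.  ]
yaw 0.37261721492857525
dock [539.45  31.98]
cons [ 61.88 135.2 ]
cons [-63.07 135.68]
cons [ 61.89 182.37]
cons [-63.4  181.89]
front edge px @z 38 [[383.16541780091944, 77.5640685645431], [264.97104510358616, 80.4875902125414], [323.98786241099464, 79.00356549617204]]
front edge px @z 44 [[384.56587632925294, 77.13699758552386], [263.75647467803157, 80.12613147653701], [324.0772705125366, 78.60822276853006]]
guides ends z40 [[384.62982457661565, 96.27621829604333], [264.2336078273389, 99.20197281125469]]
290 [(187, 98, 50), (189, 102, 54), (187, 96, 49), (158, 80, 39), (83, 56, 66), (22, 38, 67), (22, 35, 61), (83, 89, 88), (98, 102, 104), (94, 90, 86), (109, 105, 97), (110, 106, 96), (107, 104, 94), (106, 102, 92), (109, 105, 96), (111, 111, 99)]
320 [(186, 99, 51), (188, 102, 55), (186, 95, 49), (136, 69, 40), (49, 56, 83), (26, 43, 71), (52, 54, 65), (106, 105, 94), (112, 108, 100), (105, 103, 92), (108, 104, 93), (111, 108, 98), (111, 108, 98), (104, 100, 90), (105, 101, 93), (102, 100, 
[... 491 characters left out ...]
, (40, 64, 108)), (378, (30, 56, 101)), (380, (49, 62, 83)), (382, (78, 82, 80)), (384, (56, 60, 58)), (386, (90, 98, 97)), (388, (99, 109, 107)), (390, (106, 113, 111)), (392, (100, 108, 107)), (394, (91, 97, 92)), (396, (104, 104, 94))]
78 [(252, (173, 169, 154)), (254, (111, 119, 114)), (256, (101, 111, 110)), (258, (104, 112, 110)), (260, (99, 108, 106)), (262, (67, 75, 76)), (264, (31, 53, 97)), (266, (33, 63, 109)), (268, (29, 54, 98)), (270, (43, 49, 76)), (376, (26, 41, 67)), (378, (25, 40, 66)), (380, (54, 65, 76)), (382, (73, 77, 77)), (384, (54, 61, 57)), (386, (82, 91, 88)), (388, (68, 76, 72)), (390, (61, 65, 66)), (392, (74, 80, 79)), (394, (82, 85, 81)), (396, (107, 105, 94))]
```

View pics/w7.png

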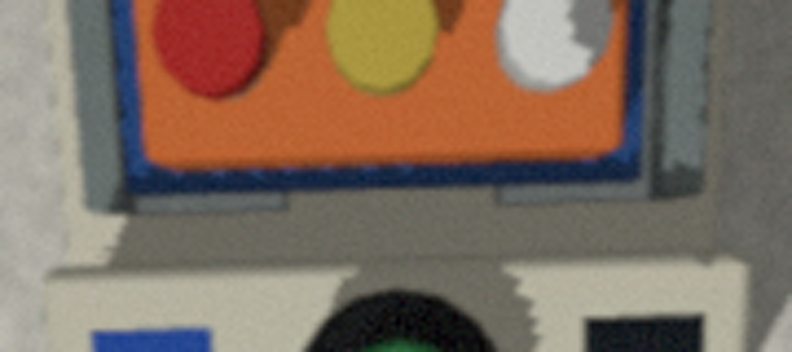

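The observed front edge width is 117 px, against 118 predicted when home and 121 when riding high. The edge is also at the home row, so the carrier is home and flat. Now over the button and down to just above it.

Call:
{"api": "arm_command", "payload": {
  "rows": [
    {"grip": 0,"linear": [20,1,0],"rot": [0,0,0]},
    {"grip": 0,"linear": [45,2,0],"rot": [0,0,0]},
    {"grip": 0,"linear": [60,3,0],"rot": [0,0,0]},
    {"grip": 0,"linear": [60,3,15],"rot": [0,0,0]},
    {"grip": 0,"linear": [60,3,35],"rot": [0,0,0]},
    {"grip": 0,"linear": [60,3,55],"rot": [0,0,0]},
    {"grip": 0,"linear": [60,3,70],"rot": [0,0,0]},
    {"grip": 0,"linear": [60,3,80],"rot": [0,0,0]},
    {"grip": 0,"linear": [60,3,85],"rot": [0,0,0]},
    {"grip": 0,"linear": [60,3,85],"rot": [0,0,0]}
  ]
}}

```text
clock: 20.02
position: [481.9, 181.0, 93.2]
ee_rot: [0.819, -0.573, 0.0, 0.0]
contact_force: [-0.2, -0.2, -0.3]
gripper_width: 0.0
grasp_force: 0.0
```

Run:
```python
from h import *
st=arm.read_state(); print(st['position'],st['contact_force'],st['clock'])
p=imaging.get_image('side');a=p['frame'][175:285,260:400,::-1]
cv2.imwrite('pics/s8.png',cv2.resize(a,(700,550),interpolation=cv2.INTER_CUBIC))
```

```text
[481.91527785 180.98689077  93.24844144] [-0.24576586 -0.21914035 -0.31772215] 20.025
```

View pics/s8.png

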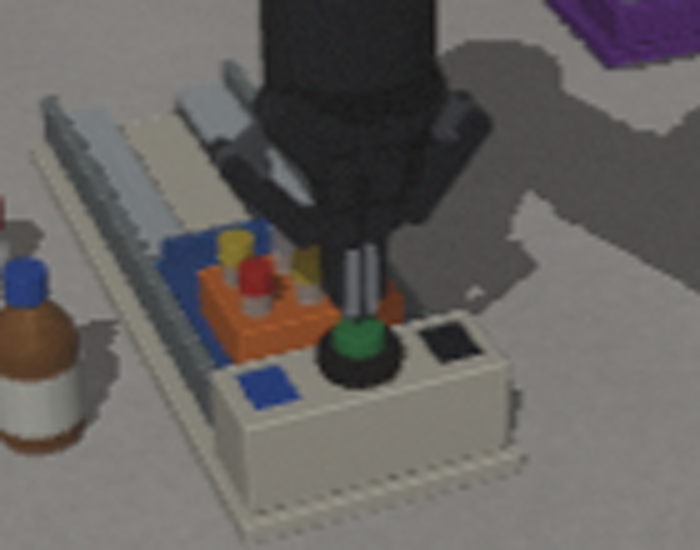

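The fingertip is centred over the green button. Pressing down.

Call:
{"api": "arm_command", "payload": {
  "rows": [
    {"grip": 0,"linear": [0,0,3],"rot": [0,0,0]},
    {"grip": 0,"linear": [0,0,6],"rot": [0,0,0]},
    {"grip": 0,"linear": [0,0,9],"rot": [0,0,0]},
    {"grip": 0,"linear": [0,0,11],"rot": [0,0,0]},
    {"grip": 0,"linear": [0,0,13],"rot": [0,0,0]},
    {"grip": 0,"linear": [0,0,13],"rot": [0,0,0]}
  ]
}}

```text
clock: 20.82
position: [481.9, 180.9, 80.5]
ee_rot: [0.819, -0.573, 0.0, 0.0]
contact_force: [-0.9, 0.9, 4.0]
gripper_width: 0.0
grasp_force: 1.7
```

Call:
{"api": "arm_command", "payload": {
  "rows": [
    {"grip": 0,"linear": [0,0,1.5],"rot": [0,0,0]},
    {"grip": 0,"linear": [0,0,3],"rot": [0,0,0]},
    {"grip": 0,"linear": [0,0,3],"rot": [0,0,0]}
  ]
}}

```text
clock: 21.2
position: [481.9, 180.9, 78.1]
ee_rot: [0.82, -0.573, 0.0, -0.0]
contact_force: [-3.4, -0.6, 7.7]
gripper_width: 0.3
grasp_force: 4.1
```

Call:
{"api": "arm_command", "payload": {
  "rows": [
    {"grip": 0,"linear": [0,0,1],"rot": [0,0,0]},
    {"grip": 0,"linear": [0,0,1.5],"rot": [0,0,0]},
    {"grip": 0,"linear": [0,0,1.5],"rot": [0,0,0]}
  ]
}}

```text
clock: 21.58
position: [482.0, 180.9, 77.9]
ee_rot: [0.82, -0.573, 0.0, -0.0]
contact_force: [-5.6, -1.1, 17.0]
gripper_width: -0.1
grasp_force: 8.3
```

Call:
{"api": "arm_command", "payload": {
  "rows": [
    {"grip": 0,"linear": [0,0,-4],"rot": [0,0,0]},
    {"grip": 0,"linear": [0,0,-10],"rot": [0,0,0]},
    {"grip": 0,"linear": [0,0,-25],"rot": [0,0,0]},
    {"grip": 0,"linear": [0,0,-50],"rot": [0,0,0]},
    {"grip": 0,"linear": [0,0,-80],"rot": [0,0,0]},
    {"grip": 0,"linear": [-25,0,-105],"rot": [0,0,0]},
    {"grip": 0,"linear": [-50,0,-105],"rot": [0,0,0]},
    {"grip": 0,"linear": [-65,0,-105],"rot": [0,0,0]},
    {"grip": 0,"linear": [-65,0,-105],"rot": [0,0,0]}
  ]
}}

```text
clock: 22.7
position: [459.2, 242.4, 180.6]
ee_rot: [0.82, -0.573, -0.0, 0.0]
contact_force: [-0.4, 0.8, 0.2]
gripper_width: -0.2
grasp_force: 0.0
```

Run:
```python
from h import *
st=arm.read_state(); print(st['position'],st['contact_force'],st['clock'])
p=imaging.get_image('wrist'); q=imaging.get_image('side')
a=cv2.resize(p['frame'][:,:,::-1],(480,300)); b=cv2.resize(q['frame'][185:270,265:365,::-1],(353,300))
cv2.imwrite('pics/f9.png',np.hstack([a[:,:440],b]))
```

```text
[459.17405192 242.40105878 180.57817083] [-0.38425981  0.81123935  0.21719641] 22.7
```

View pics/f9.png

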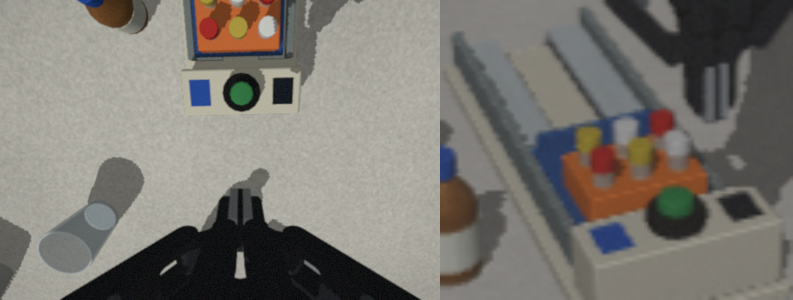

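The pictures show the carrier still home, the button back up, and the arm clear. The button bottomed out at z 77.9 with 17 N. Handing in.

```bash
python3 -c "
from bench import job
print(job.job_done())"
```

```text
the job is handed in; nothing more can be done
None
```

The carrier was pushed home into its notches, the green button was then pressed fully down and released, and the job was handed in at about 23 s with the arm touching nothing; no verdict came back.

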